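# Stand a document tube up against the packing-bench stop

## Robot

A 6-joint arm with a two-finger parallel gripper is mounted at the origin on the work surface. World frame = base frame: x ahead of the robot, y to its left, z up, the work surface at z = 0. Lengths are in m, angles in rad, forces in N, time in s.
With the tool pointing down it reaches from about 0.375 to 0.9 m from the base axis. Payload 3.1 kg.
Tool frame: the origin (TCP) lies between the finger pads; the fingertips stand 22 mm ahead of it and the grasp point (between the pads) lies 3 mm ahead of it; z points along the fingers, y is the direction in which the jaws open and shut (so a half turn about z gives the same grasp; the last joint's range is limited). The gripper opens to 85 mm and grips with 20 to 120 N. Pads are 22 mm wide; open, the fingers measure 114 mm over their backs; the gripper's body (76 mm by 85 mm) begins 54 mm behind the grasp point. The pads swing forward as they close: fully open they stand 13 mm farther back than shut.
Start: joints at [-1.381, 0.527, 1.433, -0, 1.181, -0.178], TCP at [0.225, -0.583, 0.253] pointing down, gripper open.
Joint ranges: [-3.08, 3.08], [-0.75, 2.2], [0.22, 2.44], [-1.43, 4.57], [0, 2.65], [-2.85, 2.85]. Speed limits (rad/s): [2.79, 2.79, 3.14, 3.14, 3.14, 3.14].

## Interface

Orientations are given as a unit quaternion [x, y, z, w].
In Python, from station import status, snapshot, manip gives the robot as it stands.
- The arm moves only by the tool move_arm, never from a script. Its argument "plan" is a list that holds one entry, the list of rows, each a list of 7 numbers: the turn, a rotation vector about the tool's x, y, z scaled (see below), then the shift along the tool's x, y, z scaled (see below), then the closure, from 0 (fully open) to 1 (shut). A call has exactly 8 rows; each row is the pose to reach, as a shift and turn from the pose commanded when the call began, along the tool's axes at that moment; what a row does not reach only later rows make up. The controller multiplies each number of a shift by 100 mm and each number of a turn by pi/4 rad. A row lasts 1/8 s, in which the tool goes at most 62.5 mm and 10.7 degrees, less where a joint would pass 70% of its speed; a pose out of reach is approached as far as the arm can. A call with a number of a shift or a turn outside -1 to 1 is refused whole. A call with a gripper value outside its range is refused whole. The fingers move at their own pace and stop on an object; "force" is the grip in N (left out, the last holds). Time passes only in rows, so rows that repeat a pose let the fingers close, or fill a call up. It gives the time, the measured TCP pose, the force and the opening at its end, in the units of the state.
- status.sense(): the state, without advancing time (a new reading comes with each control period).
- snapshot(name): name is "side" or "top"; returns a dict with "img" (400x640x3 uint8, red, green, blue), "depth" (400x640 float32, m along the optical axis (not along the pixel's ray), 0 where there is no reading), "mtx" (3x3 intrinsics, pixels), "T" (4x4, takes a point from camera to world coordinates). Camera axes: x right, y up, looking along -z (the intrinsics and any distortion apply to the point x, -y, -z); pixel columns grow to the right and rows downward; lengths in m; the calibration is good to about 2 mm. A picture is of the moment at which its call begins.
- manip.sign_off(): hands the job in, once; it reports no verdict.
The state is a dict: "t": time; "q": joint angles; "qd": joint speeds; "tau": joint torques, N m; "tcp_pos": TCP position; "tool_rot": TCP orientation; "force": force on the tool from outside, world axes, zero at the start; "ft_torque": the same for the moment, N m; "finger_gap": opening from 0.0 (shut) to 1.0 (fully open).
Only numpy, scipy, OpenCV 4.12 (cv2) and the standard library are available. Lean on these libraries where they do the work, as an engineer would, in place of code of your own. Each camera call takes 0.05 s, during which the arm holds its last target. There are 200 camera calls.

## Task

Stand the cardboard tube with the blue lid upright against the yellow stop on the packing bench, knob up. Slide its white-capped end along the bench until it butts against the stop, then raise the knob end so that the white end stays down on the bench at the stop while the tube comes up, and let go once it stands. Leave the red-lidded tube where it lies.

Things in the scene. Friction and masses are not known exactly. Their poses are not given: they have to be found in the camera images.
- blue_knob (a point): Centre of the 36 mm blue ball knob on the blue lid of the tube to be raised. Tube: rigid kraft cardboard, 60 mm diameter, 220 mm long with lid and white end cap, one piece, 0.26 to 0.44 kg. Ball centre is on the tube axis, 32 mm beyond the lid (16 mm thick neck), 252 mm from the foot. Tube starts lying, knob centre 30 mm above the bench. y axis runs from foot to knob; x and z may roll.
- blue_foot (a point): Centre of the flat white end face (the foot, 60 mm diameter) of the blue-lidded tube, axes as blue_knob. At the start it faces the stop 25 to 55 mm away, 30 mm above the bench. As the tube is raised against the stop the foot's upper edge slides down the face and its lower edge slides out along the bench.
- red_mid (a point): Middle of the other tube, same sizes but with a red lid and red knob, lying beside the blue one, roughly parallel (centre lines about 140 mm apart, on either side), its axis 30 mm above the bench. Its y axis points to its knob. To be left alone.
- stop: Yellow steel stop fixed to the bench: upright plate 360 mm long, 80 mm high, 10 mm thick, flange and gussets behind it. Origin on the bench at the middle of the lower edge of the working face; x runs along the face, y points straight out of the face towards the tubes, z up. The steel lies at y from 0 to -65 mm.

How it is judged:
By the outcome, as a careful person would: the job done as asked, in the order asked, and still so for the second after the job is handed in, with the robot touching nothing.
It also fails if it takes over 45 s, if anything falls off the work surface, if the arm or the gripper's body presses on something with over 40 N, if the wrist force passes 120 N, or if a joint passes its speed limit or range.

## Working session

There is one attempt and no reset: what is moved stays moved. The work goes in short steps, Python scripts to look and compute and a tool call to move; the robot and the scene stay as the last step left them, time stands still between calls to the robot, and variables do not carry over. Pictures are saved under pics/ and viewed, on a budget of 10 in all, crops included, one or two more only if the job needs it, and the job is handed in when it is done.

Besides the shell and the picture viewer there is one more tool, called after ">>>" by a JSON object that holds its "name" and its "arguments", one argument or row to a line. move_arm: Moves the arm, as the interface text tells. Its arguments: {"type":"object","properties":{"plan":{"type":"array"},"force":{"type":"number"}},"required":["plan"]}

```bash
ls; mkdir -p pics; python3 - <<'E'
from station import status, snapshot
import cv2,numpy as np
print(status.sense())
for n in("top","side"):
    s=snapshot(n);cv2.imwrite(f"pics/{n}0.png",s["img"][:,:,::-1]);np.savez(f"{n}0.npz",**s);print(s["mtx"],s["T"],[k for k in s])
E
```

```text
pics
{'t': 0.0, 'q': array([-1.38148759e+00,  5.28486154e-01,  1.43394264e+00, -3.01448966e-05,
        1.18141766e+00, -1.78520872e-01]), 'qd': array([-1.32759845e-03, -5.06798541e-04,  7.95016986e-04, -9.80524180e-04,
       -1.48509271e-05, -7.84819370e-05]), 'tau': array([-1.78786442e-03, -4.42357349e+01, -1.78026527e+01, -1.46628122e-04,
        8.48119555e-03,  7.55866921e-06]), 'tcp_pos': array([ 0.22461926, -0.58249538,  0.25230848]), 'tool_rot': array([ 9.83133616e-01,  1.82885271e-01, -2.00159339e-05, -1.12680831e-03]), 'force': array([-0.66569951, -0.14834379, -0.29597767]), 'ft_torque': array([ 0.01623477, -0.02562207, -0.06750475]), 'finger_gap': 0.9984380540254801}
[[469.91105606   0.         318.72771572]
 [  0.         469.91105606 188.66034697]
 [  0.           0.           1.        ]] [[ 0.02281027  0.99716291 -0.07173445  0.49462158]
 [-0.999734    0.02299592  0.00176312  0.03026399]
 [ 0.00340772  0.07167516  0.99742221  0.76248626]
 [ 0.          0.          0.          1.        ]] ['img', 'depth', 'mtx', 'T']
[[440.68999857   0.         315.20992996]
 [  0.         440.68999857 196.02081432]
 [  0.           0.           1.        ]] [[-0.99643009  0.04955257 -0.06834922  0.51363601]
 [-0.08381731 -0.48395052  0.87107207  0.59522561]
 [ 0.01008622  0.87369127  0.48637622  0.36338732]
 [ 0.          0.          0.          1.        ]] ['img', 'depth', 'mtx', 'T']
```

```bash
python3 -c "
import cv2;import numpy as np
a=cv2.imread('pics/top0.png');b=cv2.imread('pics/side0.png');cv2.imwrite('pics/both0.png',cv2.resize(np.vstack([a,b]),(480,600),interpolation=cv2.INTER_AREA))"
```

```text
(no output)
```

View pics/both0.png

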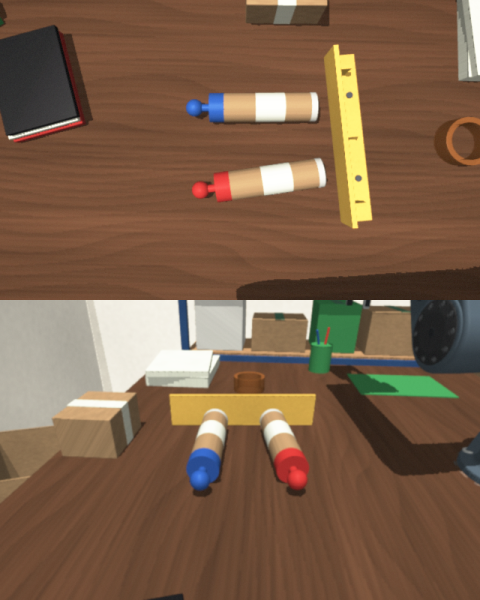

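The top view shows the blue knob at about (260,143) in full-size pixels and its white foot at about (420,142). The yellow stop is at x≈440–490, and the red tube lies below the blue one. The side view looks straight at the stop face from the knob end.

```bash
cat > h.py <<'E'
import numpy as np,cv2
def cloud(s):
    v,u=np.mgrid[:400,:640];d=s["depth"];K=s["mtx"]
    p=np.stack([(u-K[0,2])/K[0,0]*d,-(v-K[1,2])/K[1,1]*d,-d],-1)
    P=p@s["T"][:3,:3].T+s["T"][:3,3]; P[d==0]=np.nan; return P
def hsv(s): return cv2.cvtColor(np.ascontiguousarray(s["img"]),cv2.COLOR_RGB2HSV)
E
python3 - <<'E'
from h import *
for n in("top","side"):
    s=dict(np.load(n+"0.npz"));P=cloud(s);H=hsv(s);h,S,V=H[...,0],H[...,1],H[...,2]
    ok=~np.isnan(P[...,0])&(np.abs(P[...,0]-.5)<.35)&(P[...,1]<.35)&(P[...,1]>-.5)
    z=P[...,2]
    bench=ok&(h<20)&(np.abs(z)<.012); print(n,"bench z",np.median(z[bench]))
    for nm,m in dict(blue=(h>100)&(h<125)&(S>150),red=((h<4)|(h>175))&(S>190)&(V>90),yel=(h>20)&(h<32)&(S>130)).items():
        q=P[m&ok&(z>.005)&(z<.12)]
        print(nm,len(q),np.percentile(q,[1,50,99],axis=0).round(4).tolist())
        np.save(f"{n}_{nm}.npy",q)
        if nm!="yel":
            # knob: sphere fit on the far y part
            k=q[q[:,1]>np.percentile(q[:,1],99.5)-.028]
            from scipy.optimize import least_squares as ls
            f=ls(lambda c:np.linalg.norm(k-c,axis=1)-.018,k.mean(0)-[0,0,.01],loss="soft_l1",f_scale=.002);print(" knob",f.x.round(4),f.cost)
            # body: cylinder points
            kb=f.x
            r=P[ok&(z>.02)&(z<.08)&(np.abs(P[...,0]-kb[0])<.06)&(P[...,1]<kb[1]-.04)&(P[...,1]>kb[1]-.27)&~((h>20)&(h<32)&(S>130))]
            def res(a):
                d=np.array([a[2],-1,0]);d/=np.linalg.norm(d);o=np.array([a[0],kb[1],a[1]])
                return np.linalg.norm(np.cross(r-o,d),axis=1)-.03
            g=ls(res,[kb[0],.03,0],loss="soft_l1",f_scale=.002);print(" axis x,z at knob, slope dx/d(-y)",g.x.round(4),np.median(abs(g.fun)), "ymin",np.percentile(r[:,1],[.5,2]))
        else:
            if n=="side":
                fc=q[(q[:,2]>.015)&(q[:,2]<.07)];a=np.polyfit(fc[:,0],fc[:,1],1);print(" face y=a x+b",a, np.std(fc[:,1]-np.polyval(a,fc[:,0])), "x ends",np.percentile(fc[:,0],[.5,99.5]))
            t=q[q[:,2]>.074]; 
            if len(t)>50:
                rr=cv2.minAreaRect(t[:,:2].astype(np.float32));print(" toprect",rr,np.median(t[:,2]));a=np.polyfit(t[:,0],t[:,1],1);print(" top line",a)
E
```

```text
top bench z 0.0009390893858176597
blue 1126 [[0.5887, 0.0647, 0.0328], [0.6137, 0.0871, 0.0501], [0.6429, 0.1368, 0.0627]]
 knob [0.6168 0.1247 0.0308] 0.00013022908043933528
 axis x,z at knob, slope dx/d(-y) [0.6168 0.031  0.0308] 0.0006039889437593812 ymin [-0.12659342 -0.12331369]
red 128 [[0.4248, 0.0455, 0.0349], [0.4401, 0.0724, 0.0441], [0.4821, 0.1163, 0.0551]]
 knob [0.4464 0.1072 0.0309] 9.863696489778832e-06
 axis x,z at knob, slope dx/d(-y) [0.4463 0.031  0.1681] 0.0006493342733336245 ymin [-0.14188288 -0.13761279]
yel 4420 [[0.3892, -0.25, 0.0052], [0.5799, -0.2067, 0.0083], [0.7415, -0.1567, 0.083]]
 toprect ((0.562095046043396, -0.17636525630950928), (0.3575323820114136, 0.011447194032371044), 6.156524658203125) 0.08092637050842155
 top line [ 0.10749572 -0.23670617]
side bench z -0.0003037888644704667
blue 1800 [[0.5864, 0.0657, 0.0122], [0.6113, 0.0916, 0.0415], [0.6418, 0.1409, 0.0602]]
 knob [0.6143 0.1231 0.0296] 0.00014141999821347395
 axis x,z at knob, slope dx/d(-y) [0.6142 0.0296 0.0316] 0.000294387935797627 ymin [-0.12664248 -0.12218945]
red 400 [[0.4245, 0.0541, 0.0115], [0.4558, 0.076, 0.0379], [0.4807, 0.1232, 0.0588]]
 knob [0.4438 0.1049 0.0299] 2.7825249637826665e-05
 axis x,z at knob, slope dx/d(-y) [0.444  0.0298 0.168 ] 0.0003149328902878872 ymin [-0.14098116 -0.13456287]
yel 2914 [[0.3859, -0.1946, 0.0061], [0.5655, -0.1729, 0.0532], [0.7339, -0.1533, 0.0804]]
 face y=a x+b [ 0.10843951 -0.23358339] 0.0013248085558324584 x ends [0.38642956 0.73526586]
 toprect ((0.5598254203796387, -0.17661574482917786), (0.3561728298664093, 0.014346599578857422), 6.069754123687744) 0.07928108803671313
 top line [ 0.10662102 -0.23571847]
```

Knob is at about (0.6155, 0.124) and foot at about (0.623, -0.128). The stop face is y ≈ -0.2335 + 0.108x, so the gap is about 38 mm and the tube is 4.4° off the face normal. I'll set out towards the knob now.

>>> {"name": "move_arm", "arguments": {
  "plan": [
    [[0,0,0,0.125,-0.105,0,0],[0,0,0,0.25,-0.21,0,0],[0,0,0,0.375,-0.315,0,0],[0,0,0,0.5,-0.42,0,0],[0,0,0,0.625,-0.525,0,0],[0,0,0,0.75,-0.63,0,0],[0,0,0,0.875,-0.735,0,0],[0,0,0,1,-0.84,0,0]]
  ],
  "force": 30
}}

```text
t: 1.1
tcp_pos: [0.2884, -0.4679, 0.2533]
tool_rot: [0.983, 0.183, 0.0, 0.0]
force: [0.1, -1.6, -0.2]
finger_gap: 0.998
```

>>> {"name": "move_arm", "arguments": {
  "plan": [
    [[0,0,0,0.125,-0.105,0,0],[0,0,0,0.25,-0.21,0,0],[0,0,0,0.375,-0.315,0,0],[0,0,0,0.5,-0.42,0,0],[0,0,0,0.625,-0.525,0,0],[0,0,0,0.75,-0.63,0,0],[0,0,0,0.875,-0.735,0,0],[0,0,0,1,-0.84,0,0]]
  ]
}}

```text
t: 2.1
tcp_pos: [0.3515, -0.3536, 0.2533]
tool_rot: [0.983, 0.183, 0.0, 0.0]
force: [-0.5, 0.0, 0.5]
finger_gap: 0.998
```

>>> {"name": "move_arm", "arguments": {
  "plan": [
    [[0,0,0,0.125,-0.105,0,0],[0,0,0,0.25,-0.21,0,0],[0,0,0,0.375,-0.315,0,0],[0,0,0,0.5,-0.42,0,0],[0,0,0,0.625,-0.525,0,0],[0,0,0,0.75,-0.63,0,0],[0,0,0,0.875,-0.735,0,0],[0,0,0,1,-0.84,0,0]]
  ]
}}

```text
t: 3.1
tcp_pos: [0.4146, -0.2392, 0.2533]
tool_rot: [0.983, 0.183, 0.0, 0.0]
force: [0.4, -0.1, -0.7]
finger_gap: 1.0
```

>>> {"name": "move_arm", "arguments": {
  "plan": [
    [[0,0,0,0.125,-0.105,0,0],[0,0,0,0.25,-0.21,0,0],[0,0,0,0.375,-0.315,0,0],[0,0,0,0.5,-0.42,0,0],[0,0,0,0.625,-0.525,0,0],[0,0,0,0.75,-0.63,0,0],[0,0,0,0.875,-0.735,0,0],[0,0,0,1,-0.84,0,0]]
  ]
}}

```text
t: 4.1
tcp_pos: [0.4777, -0.1249, 0.2533]
tool_rot: [0.983, 0.183, 0.0, -0.0]
force: [-0.2, -0.1, -0.5]
finger_gap: 0.998
```

>>> {"name": "move_arm", "arguments": {
  "plan": [
    [[0,0,-0.125,0.125,-0.105,0,0],[0,0,-0.25,0.25,-0.21,0,0],[0,0,-0.375,0.375,-0.315,0,0],[0,0,-0.5,0.5,-0.42,0,0],[0,0,-0.625,0.625,-0.525,0,0],[0,0,-0.75,0.75,-0.63,0,0],[0,0,-0.8,0.875,-0.735,0,0],[0,0,-0.8,1,-0.84,0,0]]
  ]
}}

```text
t: 5.1
tcp_pos: [0.5408, -0.0105, 0.2533]
tool_rot: [0.879, 0.477, -0.0, -0.0]
force: [-0.2, -0.0, -0.3]
finger_gap: 1.002
```

```bash
cat > go.py <<'E'
import sys,numpy as np
from scipy.spatial.transform import Rotation as R
from station import status
# args: x y z (TCP), yaw of tool y axis (deg), tilt about jaw axis (deg)
x,y,z,yaw=map(float,sys.argv[1:5]); c,s_=np.cos(np.radians(yaw)),np.sin(np.radians(yaw))
Y=np.array([c,s_,0]);Z=np.array([0,0,-1.]);X=np.cross(Y,Z)
T=R.from_matrix(np.c_[X,Y,Z])
if len(sys.argv)>5: T=R.from_rotvec(np.radians(float(sys.argv[5]))*Y)*T
s=status.sense();A=R.from_quat(s["tool_rot"])
print("t",round(s["t"],2),"pos",s["tcp_pos"].round(4),"yaw",np.degrees(np.arctan2(*A.as_matrix()[[1,0],1])).round(1),"F",s["force"].round(1),"M",s["ft_torque"].round(2),"gap",round(s["finger_gap"],3),"q",s["q"].round(2))
print("turn",((A.inv()*T).as_rotvec()/(np.pi/4)).round(3),"shift",(A.inv().apply(np.array([x,y,z])-s["tcp_pos"])/.1).round(3))
E
python3 go.py .6155 .124 .10 1.8
```

```text
t 5.1 pos [ 0.5408 -0.0105  0.2533] yaw -33.0 F [-0.2 -0.  -0.3] M [-0.01 -0.02 -0.02] gap 1.002 q [-0.23  0.41  1.64 -0.    1.08  0.35]
turn [-0.     0.    -0.773] shift [ 1.535 -0.105  1.533]
```

>>> {"name": "move_arm", "arguments": {
  "plan": [
    [[0,0,-0.1,0.125,-0.015,0.12,0],[0,0,-0.2,0.25,-0.03,0.25,0],[0,0,-0.3,0.375,-0.045,0.375,0],[0,0,-0.4,0.5,-0.06,0.5,0],[0,0,-0.5,0.625,-0.07,0.62,0],[0,0,-0.6,0.75,-0.08,0.75,0],[0,0,-0.7,0.875,-0.09,0.87,0],[0,0,-0.773,1,-0.105,1,0]]
  ]
}}

```text
t: 6.1
tcp_pos: [0.5864, 0.0791, 0.1528]
tool_rot: [0.695, 0.719, 0.0, 0.0]
force: [0.1, -0.0, 0.7]
finger_gap: 1.002
```

```bash
python3 go.py .6155 .124 .09 1.8
```

```text
t 6.1 pos [0.5864 0.0791 0.1528] yaw 1.9 F [ 0.1 -0.   0.7] M [-0.04 -0.04 -0.01] gap 1.002 q [-0.05  0.61  1.61  0.    0.92 -0.09]
turn [0.    0.    0.003] shift [0.439 0.306 0.628]
```

>>> {"name": "move_arm", "arguments": {
  "plan": [
    [[0,0,0,0.1,0.08,0.05,0],[0,0,0,0.2,0.16,0.1,0],[0,0,0,0.3,0.24,0.2,0],[0,0,0,0.4,0.3,0.3,0],[0,0,0,0.439,0.306,0.4,0],[0,0,0,0.439,0.306,0.5,0],[0,0,0,0.439,0.306,0.6,0],[0,0,0,0.439,0.306,0.63,0]]
  ]
}}

```text
t: 7.1
tcp_pos: [0.6143, 0.1227, 0.0893]
tool_rot: [0.696, 0.718, -0.001, -0.001]
force: [-0.3, -0.7, 0.1]
finger_gap: 0.999
```

```bash
python3 go.py .6155 .124 .031 1.8; python3 - <<'E'
from station import snapshot
import cv2,numpy as np
a=snapshot("top")["img"][60:300,160:560];b=snapshot("side")["img"][100:340,120:520]
cv2.imwrite("pics/hover.png",np.vstack([a,b])[:,:,::-1])
E
```

```text
t 7.1 pos [0.6143 0.1227 0.0893] yaw 1.8 F [-0.3 -0.7  0.1] M [ 0.01 -0.   -0.04] gap 0.999 q [ 0.02  0.74  1.55 -0.    0.85 -0.01]
turn [-0.002  0.     0.001] shift [0.013 0.013 0.583]
```

View pics/hover.png

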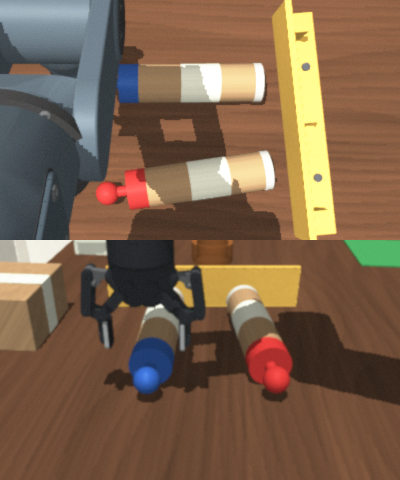

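The side view has the fingers at crop columns 104 and 184, straddling the knob at (147,378). The red tube is clear. I'll descend and grip.

>>> {"name": "move_arm", "arguments": {
  "plan": [
    [[0,0,0,0.013,0.013,0.1,0],[0,0,0,0.013,0.013,0.2,0],[0,0,0,0.013,0.013,0.3,0],[0,0,0,0.013,0.013,0.4,0],[0,0,0,0.013,0.013,0.5,0],[0,0,0,0.013,0.013,0.57,0],[0,0,0,0.013,0.013,0.58,0],[0,0,0,0.013,0.013,0.58,0]]
  ]
}}

```text
t: 8.2
tcp_pos: [0.6164, 0.1244, 0.0324]
tool_rot: [0.696, 0.718, 0.0, 0.0]
force: [-0.7, -0.6, -0.4]
finger_gap: 1.0
```

```bash
python3 go.py .6155 .124 .031 1.8; python3 - <<'E'
from station import snapshot
import cv2,numpy as np
b=snapshot("side")["img"][150:350,180:400]
cv2.imwrite("pics/low.png",cv2.resize(b,None,fx=2.5,fy=2.5)[:,:,::-1])
E
```

```text
t 8.2 pos [0.6164 0.1244 0.0324] yaw 1.9 F [-0.7 -0.6 -0.4] M [0.01 0.01 0.01] gap 1.0 q [ 0.02  0.83  1.56  0.    0.75 -0.01]
turn [ 0.    -0.     0.001] shift [-0.004 -0.009  0.014]
```

View pics/low.png

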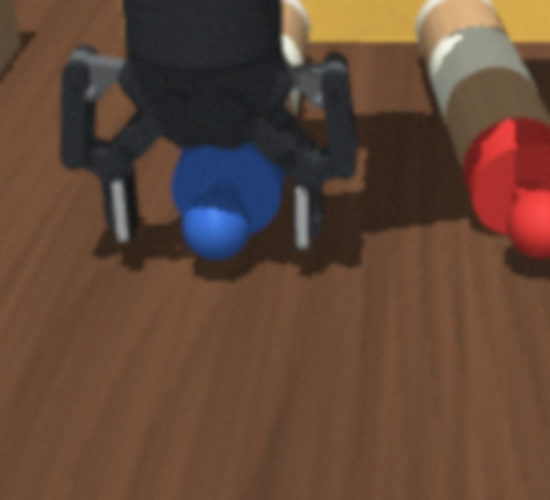

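The pads are at columns 122 and 302 and the knob at 215, so it is centred. Closing.

>>> {"name": "move_arm", "arguments": {
  "plan": [
    [[0,0,0,0,0,0,0.3],[0,0,0,0,0,0,0.5],[0,0,0,0,0,0,0.6],[0,0,0,0,0,0,0.8],[0,0,0,0,0,0,1],[0,0,0,0,0,0,1],[0,0,0,0,0,0,1],[0,0,0,0,0,0,1]]
  ],
  "force": 30
}}

```text
t: 9.25
tcp_pos: [0.6164, 0.1244, 0.0326]
tool_rot: [0.696, 0.718, 0.0, 0.0]
force: [-2.2, -0.2, 5.4]
finger_gap: 0.403
```

```bash
python3 go.py .598 .0865 .032 6.2
```

```text
t 9.25 pos [0.6164 0.1244 0.0326] yaw 1.9 F [-2.2 -0.2  5.4] M [-0.01  0.21 -0.04] gap 0.403 q [ 0.02  0.83  1.56  0.    0.75 -0.01]
turn [ 0.    -0.    -0.097] shift [-0.373 -0.196  0.006]
```

The ball is gripped (gap 0.40 ≈ 34 mm). Now I'll slide towards the stop, swinging the tube square to the face.

>>> {"name": "move_arm", "arguments": {
  "plan": [
    [[0,0,-0.01,-0.04,-0.02,0,1],[0,0,-0.02,-0.09,-0.05,0,1],[0,0,-0.04,-0.14,-0.08,0,1],[0,0,-0.055,-0.19,-0.11,0,1],[0,0,-0.07,-0.24,-0.14,0,1],[0,0,-0.085,-0.29,-0.17,0,1],[0,0,-0.097,-0.33,-0.19,0,1],[0,0,-0.097,-0.34,-0.19,0,1]]
  ]
}}

```text
t: 10.25
tcp_pos: [0.5983, 0.0897, 0.0326]
tool_rot: [0.668, 0.744, 0.0, -0.0]
force: [-0.8, 5.2, 5.2]
finger_gap: 0.402
```

```bash
cat > look.py <<'E'
import sys
from h import *
from station import snapshot
s=snapshot("top");P=cloud(s);H=hsv(s);h,S,V=H[...,0],H[...,1],H[...,2]
yel=(h>20)&(h<32)&(S>130)
r=P[(P[...,2]>.025)&(P[...,2]<.07)&~yel&(np.abs(P[...,0]-.615)<.06)&(P[...,1]<-.02)&(P[...,1]>-.2)]
from scipy.optimize import least_squares as ls
def res(a):
    d=np.array([a[2],-1,0]);d/=np.linalg.norm(d);return np.linalg.norm(np.cross(r-np.array([a[0],-.1,a[1]]),d),axis=1)-.03
g=ls(res,[.62,.03,.05],loss="soft_l1",f_scale=.002)
print("axis x@y=-.1,z,slope",g.x.round(4),"ymin",np.percentile(r[:,1],[.3,1,2]).round(4))
cv2.imwrite(sys.argv[1],s["img"][60:300,160:560,::-1])
E
python3 go.py .598 .0865 .032 6.2;python3 look.py pics/slide1.png
```

```text
t 10.25 pos [0.5983 0.0897 0.0326] yaw 6.2 F [-0.8  5.2  5.2] M [ 0.85 -0.08  0.08] gap 0.402 q [-0.04  0.81  1.62  0.    0.71 -0.15]
turn [ 0.001 -0.001  0.001] shift [-0.031 -0.007  0.006]
axis x@y=-.1,z,slope [0.6194 0.0312 0.0924] ymin [-0.196  -0.1727 -0.1715]
```

>>> {"name": "move_arm", "arguments": {
  "plan": [
    [[0,0,0,-0.01,0,0,1],[0,0,0,-0.02,0,0,1],[0,0,0,-0.03,0,0,1],[0,0,0,-0.035,0,0,1],[0,0,0,-0.04,0,0,1],[0,0,0,-0.045,0,0,1],[0,0,0,-0.05,0,0,1],[0,0,0,-0.05,0,0,1]]
  ]
}}

```text
t: 11.3
tcp_pos: [0.5984, 0.0855, 0.0326]
tool_rot: [0.668, 0.744, 0.0, -0.001]
force: [-0.0, 7.2, 6.3]
finger_gap: 0.401
```

```bash
python3 go.py .598 .0865 .032 6.2;python3 look.py pics/slide2.png
```

```text
t 11.3 pos [0.5984 0.0855 0.0326] yaw 6.2 F [-0.   7.2  6.3] M [1.06 0.07 0.01] gap 0.401 q [-0.04  0.81  1.62  0.    0.71 -0.15]
turn [-0.001 -0.002  0.   ] shift [ 0.01  -0.003  0.006]
axis x@y=-.1,z,slope [0.6187 0.0313 0.0925] ymin [-0.1961 -0.1726 -0.1716]
```

View pics/slide2.png

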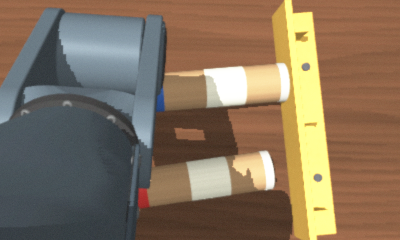

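The foot's white rim, at about (289,82), now seems to reach the stop's top edge, and the push force is rising. I'll push a little further to confirm contact.

>>> {"name": "move_arm", "arguments": {
  "plan": [
    [[0,0,0,-0.005,0,0,1],[0,0,0,-0.01,0,0,1],[0,0,0,-0.015,0,0,1],[0,0,0,-0.02,0,0,1],[0,0,0,-0.025,0,0,1],[0,0,0,-0.03,0,0,1],[0,0,0,-0.03,0,0,1],[0,0,0,-0.03,0,0,1]]
  ]
}}

```text
t: 12.35
tcp_pos: [0.5983, 0.0853, 0.0326]
tool_rot: [0.668, 0.744, 0.002, -0.002]
force: [-0.3, 16.7, 7.2]
finger_gap: 0.402
```

```bash
python3 go.py .598 .0865 .032 6.2;python3 look.py pics/slide3.png
```

```text
t 12.35 pos [0.5983 0.0853 0.0326] yaw 6.2 F [-0.3 16.7  7.2] M [ 2.54 -0.01  0.09] gap 0.402 q [-0.05  0.81  1.62  0.01  0.71 -0.16]
turn [-0.    -0.006 -0.001] shift [ 0.012 -0.002  0.006]
axis x@y=-.1,z,slope [0.6187 0.0313 0.0908] ymin [-0.1964 -0.1725 -0.1715]
```

The foot has butted: a 3 mm command moved the tool 0.2 mm and the force rose to 17 N. Now the first 15° of the raise, following the ladder path (foot's upper edge down the face, lower edge out along the bench).

>>> {"name": "move_arm", "arguments": {
  "plan": [
    [[0,0,0,0.019,0,-0.088,1],[0,0,0,0.025,0,-0.175,1],[0,0,0,0.028,0,-0.262,1],[0,0,0,0.027,0,-0.348,1],[0,0,0,0.024,0,-0.433,1],[0,0,0,0.017,0,-0.517,1],[0,0,0,0.008,0,-0.601,1],[0,0,0,0.002,0,-0.642,1]]
  ],
  "force": 20
}}

```text
t: 13.4
tcp_pos: [0.5975, 0.0823, 0.0957]
tool_rot: [0.668, 0.744, -0.001, -0.002]
force: [-1.0, 5.5, -0.1]
finger_gap: 0.401
```

```bash
python3 go.py .5984 .0846 .0968 6.2; python3 - <<'E'
from station import snapshot
import cv2,numpy as np
s=snapshot("side");np.savez("side_r1.npz",**s)
t=snapshot("top");np.savez("top_r1.npz",**t)
cv2.imwrite("pics/r1.png",np.vstack([cv2.resize(s["img"][80:320,180:480],None,fx=1.3,fy=1.3),cv2.resize(t["img"][60:260,260:560],None,fx=1.3,fy=1.3)])[:,:,::-1])
E
```

```text
t 13.4 pos [0.5975 0.0823 0.0957] yaw 6.2 F [-1.   5.5 -0.1] M [ 0.95  0.16 -0.12] gap 0.401 q [-0.05  0.71  1.61  0.    0.83 -0.16]
turn [-0.005 -0.002 -0.   ] shift [ 0.022  0.011 -0.011]
```

View pics/r1.png

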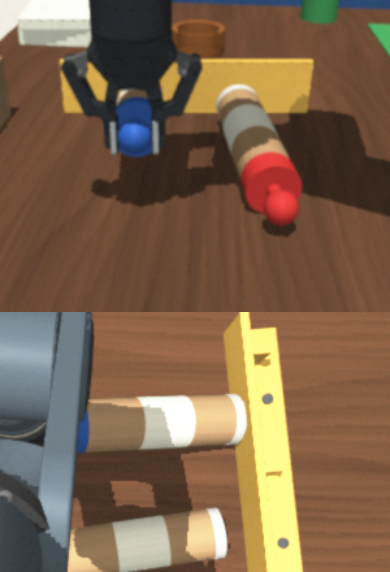

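The knob is up and the tube is pitching, with the white rim at the stop. I'll measure pitch and foot height from depth.

```bash
cat > fit.py <<'E'
import sys
from h import *
from scipy.optimize import least_squares as ls
from station import status
def fit(t,knob):
    """tube axis through the known knob centre; returns pitch, yaw, foot centre, lowest & uppermost foot edge"""
    P=cloud(t);H=hsv(t);h,S=H[...,0],H[...,1];n=np.array([-.1078,.9942,0])
    yel=(h>20)&(h<32)&(S>130)
    d=(P-np.array([.6235,-.166,0]))@n
    r=P[~yel&(np.abs(P[...,0]-.615)<.05)&(d>-.005)&(P[...,2]>.02)&(S<200)&(V(H)>60)]
    r=r[np.linalg.norm(r-knob,axis=1)>.075]
    def ax(a): return np.array([np.sin(a[1])*np.cos(a[0]),-np.cos(a[1])*np.cos(a[0]),-np.sin(a[0])])
    def res(a):
        return np.linalg.norm(np.cross(r-knob-np.array([a[2],0,a[3]]),ax(a)),axis=1)-.03
    best=min((ls(res,[p,.108,0,0],loss="soft_l1",f_scale=.002,x_scale=[.1,.1,.01,.01],bounds=([-.2,-.6,-.006,-.006],[1.7,.8,.006,.006])) for p in (.1,.4,.8,1.2)),key=lambda g:g.cost)
    a=best.x;u=ax(a);f=knob+[a[2],0,a[3]]+.252*u
    ed=np.cross(u,np.cross(u,[0,0,1.]));ed/=np.linalg.norm(ed)
    for nm,e in("foot",f),("lower",f+.03*ed),("upper",f-.03*ed): print(nm,"dist",round(float((e-[.6235,-.166,0])@n),4),"z",round(e[2],4),"x",round(e[0],4))
    print("pitch,yaw deg",np.degrees(a[:2]).round(2),"dx,dz",a[2:].round(4),"n",len(r),"med",np.median(abs(best.fun)).round(5))
def V(H): return H[...,2]
if __name__=="__main__":
    k=status.sense()["tcp_pos"]-[0,0,.0026]
    from station import snapshot
    if len(sys.argv)>1: t=dict(np.load(sys.argv[1]))
    else: t=snapshot("top")
    fit(t,k)
E
python3 fit.py top_r1.npz; python3 fit.py side_r1.npz
```

```text
foot dist 0.246 z -0.1526 x 0.6039
lower dist 0.2691 z -0.1531 x 0.5824
upper dist 0.2229 z -0.1521 x 0.6254
pitch,yaw deg [89.03 45.84] dx,dz [0.003 0.006] n 22666 med 0.02489
foot dist 0.2432 z -0.1525 x 0.6077
lower dist 0.2663 z -0.1534 x 0.5862
upper dist 0.2201 z -0.1516 x 0.6292
pitch,yaw deg [88.23 45.84] dx,dz [0.0042 0.006 ] n 4000 med 0.00163
```

```bash
python3 - <<'E'
s=open('fit.py').read()
s=s.replace("def fit(t,knob):","def fit(t,knob,p0):").replace("""    r=r[np.linalg.norm(r-knob,axis=1)>.075]
""","").replace("    def res(a):","    u0=ax([p0,.108]);al=(r-knob)@u0;di=np.linalg.norm(np.cross(r-knob,u0),axis=1);r=r[(al>.075)&(al<.26)&(di<.042)]\n    def res(a):").replace("for p in (.1,.4,.8,1.2)","for p in (p0-.1,p0,p0+.1)")
s=s[:s.index('if __name__')]+'''if __name__=="__main__":
    k=status.sense()["tcp_pos"]-[0,0,.0026]
    from station import snapshot
    for n in("top","side"):
        t=dict(np.load(n+sys.argv[2])) if len(sys.argv)>2 else snapshot(n)
        try: fit(t,k,np.radians(float(sys.argv[1])))
        except Exception as e: print(n,e)
'''
open('fit.py','w').write(s)
E
python3 fit.py 15 _r1.npz
```

```text
foot dist 0.0052 z 0.0314 x 0.6254
lower dist 0.0125 z 0.0023 x 0.6246
upper dist -0.0022 z 0.0605 x 0.6262
pitch,yaw deg [14.18  6.23] dx,dz [ 0.0011 -0.0002] n 4493 med 0.00058
foot dist 0.0042 z 0.0327 x 0.6197
lower dist 0.011 z 0.0035 x 0.6191
upper dist -0.0026 z 0.062 x 0.6203
pitch,yaw deg [13.14  5.  ] dx,dz [ 0.0005 -0.0033] n 173 med 0.00028
```

The pitch is 14° and the lower foot edge is on the bench to within 2 mm (the calibration error). The force into the stop is a mild 5 N. Next, 15° to 35°.

>>> {"name": "move_arm", "arguments": {
  "plan": [
    [[0,0,0,-0.013,0,-0.102,1],[0,0,0,-0.036,0,-0.202,1],[0,0,0,-0.064,0,-0.3,1],[0,0,0,-0.096,0,-0.395,1],[0,0,0,-0.133,0,-0.488,1],[0,0,0,-0.175,0,-0.578,1],[0,0,0,-0.221,0,-0.665,1],[0,0,0,-0.271,0,-0.749,1]]
  ]
}}

```text
t: 14.5
tcp_pos: [0.6021, 0.0547, 0.1719]
tool_rot: [0.668, 0.744, -0.0, 0.0]
force: [0.1, -0.5, -2.0]
finger_gap: 0.397
```

```bash
python3 go.py .6014 .0572 .1717 6.2; python3 fit.py 34
```

```text
t 14.5 pos [0.6021 0.0547 0.1719] yaw 6.2 F [ 0.1 -0.5 -2. ] M [-0.01  0.    0.01] gap 0.397 q [-0.09  0.6   1.56 -0.    0.98 -0.2 ]
turn [-0.  0.  0.] shift [ 0.026 -0.005  0.002]
foot dist 0.0142 z 0.023 x 0.6249
lower dist 0.0313 z -0.0017 x 0.6231
upper dist -0.0028 z 0.0477 x 0.6268
pitch,yaw deg [34.61  6.1 ] dx,dz [ 0.0008 -0.0032] n 3223 med 0.00051
foot dist 0.0155 z 0.0225 x 0.6207
lower dist 0.0327 z -0.002 x 0.6192
upper dist -0.0018 z 0.0471 x 0.6222
pitch,yaw deg [35.09  4.95] dx,dz [ 0.0007 -0.002 ] n 571 med 0.00028
```

>>> {"name": "move_arm", "arguments": {
  "plan": [
    [[0,0,0,-0.072,0,-0.097,1],[0,0,0,-0.145,0,-0.189,1],[0,0,0,-0.225,0,-0.275,1],[0,0,0,-0.308,0,-0.357,1],[0,0,0,-0.396,0,-0.432,1],[0,0,0,-0.49,0,-0.502,1],[0,0,0,-0.588,0,-0.566,1],[0,0,0,-0.691,0,-0.624,1]]
  ]
}}

```text
t: 15.6
tcp_pos: [0.6097, -0.0142, 0.2343]
tool_rot: [0.668, 0.744, 0.0, -0.0]
force: [-0.4, 0.3, -1.6]
finger_gap: 0.404
```

```bash
python3 go.py .6014 .0572 .1717 6.2; python3 fit.py 58;  python3 - <<'E'
from station import snapshot
import cv2,numpy as np
s=snapshot("side");t=snapshot("top")
cv2.imwrite("pics/r3.png",np.vstack([s["img"][20:280,150:480],t["img"][60:260,230:560]])[:,:,::-1])
E
```

```text
t 15.6 pos [ 0.6097 -0.0142  0.2343] yaw 6.2 F [-0.4  0.3 -1.6] M [ 0.21 -0.07  0.01] gap 0.404 q [-0.21  0.53  1.49  0.    1.12 -0.32]
turn [ 0.    -0.     0.001] shift [ 0.718 -0.005  0.626]
foot dist 0.0223 z 0.0098 x 0.6245
lower dist 0.048 z -0.0056 x 0.6217
upper dist -0.0034 z 0.0253 x 0.6273
pitch,yaw deg [58.93  6.3 ] dx,dz [ 0.0005 -0.006 ] n 1738 med 0.00035
foot dist 0.0234 z 0.0115 x 0.6213
lower dist 0.0492 z -0.0039 x 0.6188
upper dist -0.0024 z 0.0269 x 0.6237
pitch,yaw deg [59.17  5.49] dx,dz [-0.0008 -0.0038] n 2049 med 0.00039
```

View pics/r3.png

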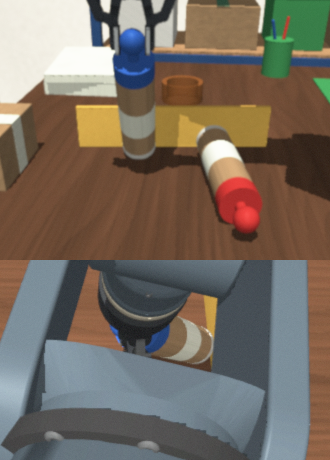

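The pitch is 59°. The side view shows the foot down at the stop (crop (140,152)) and the red tube untouched. Next, on to about 81°.

>>> {"name": "move_arm", "arguments": {
  "plan": [
    [[0,0,0,-0.107,0,-0.051,1],[0,0,0,-0.218,0,-0.096,1],[0,0,0,-0.333,0,-0.134,1],[0,0,0,-0.451,0,-0.166,1],[0,0,0,-0.572,0,-0.19,1],[0,0,0,-0.696,0,-0.208,1],[0,0,0,-0.78,0,-0.216,1],[0,0,0,-0.865,0,-0.221,1]]
  ]
}}

```text
t: 16.8
tcp_pos: [0.6192, -0.1002, 0.2562]
tool_rot: [0.668, 0.744, 0.0, 0.0]
force: [0.4, 1.0, 1.6]
finger_gap: 0.403
```

```bash
python3 go.py .6223 -.1353 .2546 6.2; python3 fit.py 81
```

```text
t 16.8 pos [ 0.6192 -0.1002  0.2562] yaw 6.2 F [0.4 1.  1.6] M [ 0.26 -0.09  0.01] gap 0.403 q [-0.34  0.53  1.42  0.    1.19 -0.45]
turn [0.001 0.    0.   ] shift [-0.352 -0.007  0.016]
foot dist 0.0379 z -0.0017 x 0.6021
lower dist 0.0604 z -0.0061 x 0.6189
upper dist 0.0153 z 0.0026 x 0.5854
pitch,yaw deg [ 81.7  -34.38] dx,dz [ 0.0035 -0.006 ] n 23 med 0.00086
foot dist 0.03 z -0.0018 x 0.6209
lower dist 0.0597 z -0.0061 x 0.6178
upper dist 0.0004 z 0.0025 x 0.624
pitch,yaw deg [81.77  5.99] dx,dz [-0.0021 -0.006 ] n 2841 med 0.00074
```

>>> {"name": "move_arm", "arguments": {
  "plan": [
    [[0,0,0,-0.06,0,-0.002,1],[0,0,0,-0.12,0,-0.002,1],[0,0,0,-0.18,0,0.0,1],[0,0,0,-0.24,0,0.002,1],[0,0,0,-0.29,0,0.005,1],[0,0,0,-0.33,0,0.01,1],[0,0,0,-0.36,0,0.012,1],[0,0,0,-0.36,0,0.012,1]]
  ]
}}

```text
t: 17.9
tcp_pos: [0.6231, -0.1358, 0.2548]
tool_rot: [0.668, 0.744, -0.0, 0.0]
force: [1.4, -0.6, 3.5]
finger_gap: 0.401
```

```bash
python3 go.py .6223 -.1353 .2546 6.2; python3 fit.py 88;  python3 - <<'E'
from station import snapshot
import cv2,numpy as np
s=snapshot("side")
cv2.imwrite("pics/r5.png",cv2.resize(s["img"][20:280,200:480],None,fx=2,fy=2)[:,:,::-1])
E
```

```text
t 17.9 pos [ 0.6231 -0.1358  0.2548] yaw 6.2 F [ 1.4 -0.6  3.5] M [ 0.11 -0.05 -0.01] gap 0.401 q [-0.39  0.54  1.4  -0.    1.2  -0.5 ]
turn [0.    0.001 0.   ] shift [ 0.006 -0.007  0.002]
foot dist 0.0326 z 0.0062 x 0.6223
lower dist 0.007 z 0.0059 x 0.6096
upper dist 0.0583 z 0.0066 x 0.6349
pitch,yaw deg [ 90.63 -24.94] dx,dz [-0.002  0.006] n 1220 med 0.00121
foot dist 0.0325 z 0.0062 x 0.6212
lower dist 0.0086 z 0.0059 x 0.6057
upper dist 0.0564 z 0.0066 x 0.6366
pitch,yaw deg [ 90.6  -31.02] dx,dz [-0.0032  0.006 ] n 3017 med 0.00113
```

View pics/r5.png

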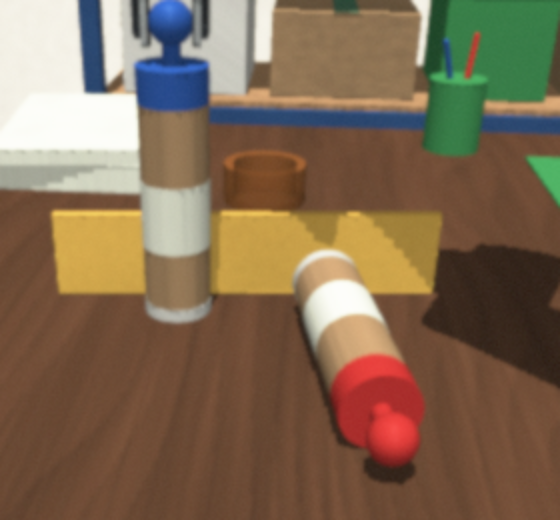

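The tube looks upright at the stop, with the knob at (171,20) in the fingers and the foot at (178,310). A proper near-vertical axis fit before letting go:

```bash
cat > vert.py <<'E'
from h import *
from scipy.optimize import least_squares as ls
from station import snapshot
s=snapshot("side");P=cloud(s);H=hsv(s);h,S=H[...,0],H[...,1]
r=P[(np.hypot(P[...,0]-.62,P[...,1]+.136)<.05)&(P[...,2]>.012)&(P[...,2]<.2)&~((h>20)&(h<32)&(S>150))]
def res(a):
    d=np.array([a[2],a[3],1]);d/=np.linalg.norm(d);return np.linalg.norm(np.cross(r-np.array([a[0],a[1],.0]),d),axis=1)-.03
g=ls(res,[.62,-.136,0,0],loss="soft_l1",f_scale=.002)
n=np.array([-.1078,.9942]);a=g.x
print("axis at bench",a[:2].round(4),"dist to face",round((a[:2]-[.6235,-.166])@n,4),"tilt deg x,y",np.degrees(a[2:]).round(2),len(r),np.median(abs(g.fun)).round(5))
b=P[(h>100)&(h<125)&(S>150)&(P[...,2]>.19)&(P[...,2]<.3)&(np.hypot(P[...,0]-.62,P[...,1]+.136)<.06)]
print("blue z min/max",np.percentile(b[:,2],[1,99]).round(4))
q=P[((h<4)|(h>175))&(S>190)&(H[...,2]>90)&(P[...,2]>.005)&(P[...,2]<.1)&(P[...,1]>0)&(P[...,0]<.55)]
print("red",np.percentile(q,[1,50,99],axis=0).round(4).tolist())
E
python3 vert.py
```

```text
axis at bench [ 0.6204 -0.1368] dist to face 0.0294 tilt deg x,y [0.12 1.59] 3794 0.00064
blue z min/max [0.1931 0.268 ]
red [[0.4255, 0.054, 0.0109], [0.4566, 0.0758, 0.0377], [0.4807, 0.1235, 0.0598]]
```

It leans about 1.6° outward, so I'll ease the knob 5 mm towards the stop to seat the foot flat.

>>> {"name": "move_arm", "arguments": {
  "plan": [
    [[0,0,0,-0.01,0,0,1],[0,0,0,-0.02,0,0,1],[0,0,0,-0.03,0,0,1],[0,0,0,-0.04,0,0,1],[0,0,0,-0.05,0,0,1],[0,0,0,-0.05,0,0,1],[0,0,0,-0.05,0,0,1],[0,0,0,-0.05,0,0,1]]
  ]
}}

```text
t: 19.1
tcp_pos: [0.6232, -0.1403, 0.2544]
tool_rot: [0.668, 0.744, -0.0, -0.0]
force: [0.9, 0.8, 0.9]
finger_gap: 0.401
```

```bash
python3 go.py .6223 -.1353 .2546 6.2; python3 vert.py
```

```text
t 19.1 pos [ 0.6232 -0.1403  0.2544] yaw 6.2 F [0.9 0.8 0.9] M [ 0.08 -0.03 -0.03] gap 0.401 q [-0.4   0.55  1.39 -0.    1.2  -0.5 ]
turn [-0.001 -0.     0.001] shift [ 0.051 -0.004 -0.002]
axis at bench [ 0.6204 -0.1368] dist to face 0.0294 tilt deg x,y [0.17 0.54] 3802 0.00063
blue z min/max [0.1932 0.2674]
red [[0.4261, 0.0547, 0.0106], [0.4556, 0.076, 0.0377], [0.4816, 0.1235, 0.0591]]
```

>>> {"name": "move_arm", "arguments": {
  "plan": [
    [[0,0,0,-0.01,0,0,1],[0,0,0,-0.02,0,0,1],[0,0,0,-0.02,0,0,1],[0,0,0,-0.02,0,0,1],[0,0,0,-0.02,0,0,0.55],[0,0,0,-0.02,0,0,0.5],[0,0,0,-0.02,0,0,0.4],[0,0,0,-0.02,0,0,0.3]]
  ]
}}

```text
t: 20.15
tcp_pos: [0.6238, -0.1425, 0.2549]
tool_rot: [0.668, 0.744, 0.0, 0.0]
force: [0.5, 0.5, -0.1]
finger_gap: 0.701
```

```bash
python3 go.py .6223 -.1353 .36 6.2; python3 vert.py
```

```text
t 20.15 pos [ 0.6238 -0.1425  0.2549] yaw 6.2 F [ 0.5  0.5 -0.1] M [0.   0.02 0.  ] gap 0.701 q [-0.4   0.55  1.39 -0.    1.2  -0.51]
turn [0. 0. 0.] shift [ 0.073 -0.006 -1.052]
axis at bench [ 0.6204 -0.1363] dist to face 0.0298 tilt deg x,y [0.04 0.17] 3837 0.00063
blue z min/max [0.1931 0.2673]
red [[0.4252, 0.0532, 0.0075], [0.4553, 0.0759, 0.038], [0.4807, 0.1235, 0.0599]]
```

The fingers are open and the tube stands (tilt under 0.2°). Retreating straight up.

>>> {"name": "move_arm", "arguments": {
  "plan": [
    [[0,0,0,0,0,0,0],[0,0,0,0,0,0,0],[0,0,0,0,0,-0.08,0],[0,0,0,0,0,-0.2,0],[0,0,0,0,0,-0.36,0],[0,0,0,0,0,-0.55,0],[0,0,0,0,0,-0.75,0],[0,0,0,0,0,-0.9,0]]
  ]
}}

```text
t: 21.2
tcp_pos: [0.6241, -0.1425, 0.347]
tool_rot: [0.668, 0.744, 0.0, 0.001]
force: [0.2, -0.2, 0.3]
finger_gap: 0.999
```

```bash
python3 go.py .6223 -.1353 .36 6.2; python3 vert.py;  python3 - <<'E'
from station import snapshot
import cv2,numpy as np
s=snapshot("side");t=snapshot("top")
cv2.imwrite("pics/end.png",np.vstack([s["img"][0:300,150:500],t["img"][40:280,200:550]])[:,:,::-1])
E
```

```text
t 21.2 pos [ 0.6241 -0.1425  0.347 ] yaw 6.2 F [ 0.2 -0.2  0.3] M [ 0.   -0.04  0.06] gap 0.999 q [-0.4   0.46  1.28  0.    1.4  -0.51]
turn [0.003 0.002 0.001] shift [ 0.073 -0.009 -0.13 ]
axis at bench [ 0.6204 -0.1364] dist to face 0.0298 tilt deg x,y [0.03 0.19] 3799 0.00064
blue z min/max [0.193  0.2674]
red [[0.4248, 0.0541, 0.0143], [0.4561, 0.0756, 0.0376], [0.4817, 0.1232, 0.0592]]
```

View pics/end.png

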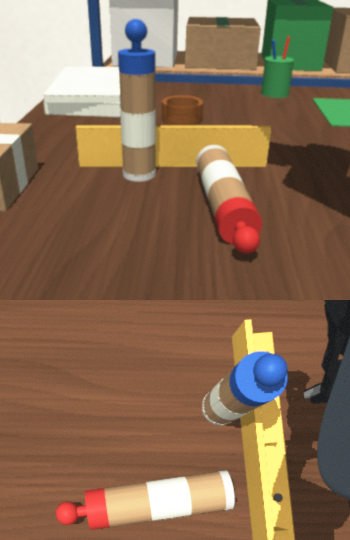

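The tube stands free against the stop, with its knob at (136,30) in the side view. The gripper is clear above it and the red tube is unmoved. Handing in.

```bash
python3 -c "
from station import manip
print(manip.sign_off())"
```

```text
the job is handed in; nothing more can be done
None
```

The blue-lidded tube is standing upright against the yellow stop, knob up, and I handed the job in at about 21 s of the 45 s allowed.

I gripped it by the knob and slid the foot along the bench until it met the stop. That showed as a rise to about 17 N with no further travel. I then raised the knob while the foot stayed at the stop, seated the foot flat, opened the fingers and lifted straight up.

**Last checks, with the gripper clear:**
- **Tilt:** about 0.2°.
- **Position:** the tube axis is 29.8 mm from the stop face, against 30 mm for exact contact.
- **Red tube:** its measured position matched the start within noise.
- **Forces:** no reading at the end of a move exceeded about 18 N; forces within a move were not recorded.

**Where the checks disagreed:**
- **Foot height while raising:** the depth fits put the foot's lower edge between 3.5 mm above and 6 mm below the bench. I put that down to the knob sitting about 3 mm off-centre in the pads, plus calibration error. I relied instead on the near-zero vertical force and the pictures, which showed the foot down.
- **Outward lean before release:** the tube leaned 1.6° away from the stop, so I eased the knob about 7 mm towards the stop before letting go.

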